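# Weigh and pack an order of humbucker pickups

### The job

An order takes all the humbucker pickups in the crate of mixed guitar hardware. Raise the scale's folded screen until it leans back a little past upright, about 105 degrees from shut, pick out every humbucker and lay them all together on the pan, and with nothing touching them press the button right down to take the weight. Then pack them all in the carton and fold the screen fully shut again, leaving the other hardware in the crate and the rest of the bench as it is.

Things in the scene. Friction and masses are not known exactly. Their poses are not given: they have to be found in the camera images.
- scale: Portable bench scale, grey, fixed to the bench: base 190 mm deep (x) by 230 mm wide (y), 40 mm high. Origin on the bench under the middle of the base; x points away from the worker's side, y to the left, z up. A flat steel pan (128 x 210 mm, with a rim 8 mm high) fills the rear part of its top; a strip along the near edge carries the button. The folded screen covers pan and button.
- pan (a point): Middle of the pan's flat steel surface, 44 mm above the bench; same axes as scale. Between its rims the pan measures 122 mm in x and 204 mm in y.
- screen (a joint): Angle of the scale's hinged screen, in rad: 0 folded down flat over the pan and button, 1.57 upright, 2.7 at its stop. It swings up and away from the worker about the rear edge. The hinge is stiff: the screen (0.35 kg) stays at any angle it is left at; moving it takes about 2 to 6 N at the tongue.
- tongue (a point): Centre of the black grip tongue in the middle of the screen's free edge: it stands out 44 mm from that edge in the plane of the screen, 26 mm wide (along the scale's y) and 12 mm thick. This point lies 205 mm from the hinge line along the screen (22 mm beyond its edge) and 5 mm above the screen's lower face; with the screen folded it is 59 mm above the bench, in front of the base. Gripped across its width it can turn between the fingers as the screen swings.
- screen_hinge (a point): Point on the screen's hinge line, midway along it, 54 mm above the bench, 88 mm behind the scale's origin; the line runs along the scale's y axis. The screen is a panel 10 mm thick, 230 mm wide, reaching 183 mm from this line, with a 13 mm lip round its screen side.
- weigh (a joint): Travel of the scale's round white push button, in m: 0 released, 0.006 fully down; it springs back. About 4.5 N takes it fully down; 0.004 registers.
- weigh_top (a point): Top centre of the button when released, 52 mm above the bench, on the near right corner of the scale; 24 mm across, in a black collar 40 mm across.
- crate: Open black plastic crate with mixed guitar hardware, fixed: outside 310 mm (its x) x 240 mm (its y), 60 mm high, walls and floor 5 mm. Origin on the bench under its middle. It stands on one side of the scale, left or right.
- carton: Open cardboard carton, empty, fixed: outside 250 mm (its x) x 220 mm (its y), 60 mm high, walls and floor 4 mm. Origin on the bench under its middle. It stands on the other side of the scale.
- hb1: Humbucker pickup: the wide, nickel-covered block, 70 (x) x 38 (y) x 26 (z) mm, with one row of six screw heads on top and a thin brass base plate (82 x 24 x 3 mm) showing as an ear at each end; about 110 g. Origin: middle of its underside; x along its length, z up through the top. Two or three of the four are present (None: absent or held).
- hb2: Humbucker pickup: the wide, nickel-covered block, 70 (x) x 38 (y) x 26 (z) mm, with one row of six screw heads on top and a thin brass base plate (82 x 24 x 3 mm) showing as an ear at each end; about 110 g. Origin: middle of its underside; x along its length, z up through the top. Two or three of the four are present (None: absent or held).
- hb3: Humbucker pickup: the wide, nickel-covered block, 70 (x) x 38 (y) x 26 (z) mm, with one row of six screw heads on top and a thin brass base plate (82 x 24 x 3 mm) showing as an ear at each end; about 110 g. Origin: middle of its underside; x along its length, z up through the top. Two or three of the four are present (None: absent or held).
- hb4: Humbucker pickup: the wide, nickel-covered block, 70 (x) x 38 (y) x 26 (z) mm, with one row of six screw heads on top and a thin brass base plate (82 x 24 x 3 mm) showing as an ear at each end; about 110 g. Origin: middle of its underside; x along its length, z up through the top. Two or three of the four are present (None: absent or held).
- single1: Single-coil pickup, white: narrow, 70 x 18 mm with round ends on a black plate 83 x 22 mm, 21 mm high. Not in the order. Lies in the crate; origin in the middle of its underside, x along its length.
- single2: Single-coil pickup, black, otherwise as single1. Not in the order. Lies in the crate; origin in the middle of its underside, x along its length.
- tailpiece: Bar tailpiece, aluminium: 94 x 20 x 14 mm. Not in the order. Lies in the crate; origin in the middle of its underside, x along its length.
- bridge: Guitar bridge, steel with six brass saddles: 93 x 15 x 14 mm. Not in the order. Lies in the crate; origin in the middle of its underside, x along its length.
- trem_arm: Tremolo arm: thin, slightly bent steel rod with a white tip, 155 mm long, 6 to 8 mm thick. Not in the order. Lies in the crate; origin in the middle of its underside, x along its length.
- driver: Yellow-handled screwdriver lying at the back on the left, up to about 30 mm high. To be left alone.
- polish: White plastic polish bottle, 54 mm across, 150 mm high, standing at the back. To be left alone.
- tape: Roll of tape, 90 mm across, 25 mm high, behind the scale or crate. To be left alone.
- mallet: Rubber-headed mallet lying at the back on the right. To be left alone.
- cup: White mug, 76 mm across, 85 mm high, behind the scale. To be left alone.
Not all that is in view belongs to the job. Leave any red look-alike of the hb1 alone.

How it is judged:
On the way, in this order (a step that is already met when the one before it is completed fails the run):
1. the screen stands at about 105 degrees (95 to 115), at rest (value of joint screen between 1.66 and 2.01 rad and velocity of joint screen between -0.05 and 0.05 rad/s), for 0.3 s.
2. every humbucker lies on the pan, released, with the screen still at its angle (value of joint screen between 1.66 and 2.01 rad and x of hb1 in the frame of pan between -0.062 and 0.062 m and y of hb1 in the frame of pan between -0.102 and 0.102 m and z of hb1 in the frame of pan between -0.006 and 0.042 m and x of hb2 in the frame of pan between -0.062 and 0.062 m and y of hb2 in the frame of pan between -0.102 and 0.102 m and z of hb2 in the frame of pan between -0.006 and 0.042 m and x of hb3 in the frame of pan between -0.062 and 0.062 m and y of hb3 in the frame of pan between -0.102 and 0.102 m and z of hb3 in the frame of pan between -0.006 and 0.042 m and x of hb4 in the frame of pan between -0.062 and 0.062 m and y of hb4 in the frame of pan between -0.102 and 0.102 m and z of hb4 in the frame of pan between -0.006 and 0.042 m and contact force between the fingers and hb1 below 0.2 N and linear speed of each of hb1, hb2, hb3, hb4 below 0.03 m/s and contact force between the fingers and hb2 below 0.2 N and contact force between the fingers and hb3 below 0.2 N and contact force between the fingers and hb4 below 0.2 N), for 0.3 s.
3. the button is pressed down while every humbucker lies on the pan and the screen is at its angle (all of step 2 and value of joint weigh above 0.004 m), for 0.1 s.
4. every humbucker lies in the carton (x of hb1 in the frame of carton between -0.118 and 0.118 m and y of hb1 in the frame of carton between -0.104 and 0.104 m and z of hb1 in the frame of carton between -0.002 and 0.045 m and x of hb2 in the frame of carton between -0.118 and 0.118 m and y of hb2 in the frame of carton between -0.104 and 0.104 m and z of hb2 in the frame of carton between -0.002 and 0.045 m and x of hb3 in the frame of carton between -0.118 and 0.118 m and y of hb3 in the frame of carton between -0.104 and 0.104 m and z of hb3 in the frame of carton between -0.002 and 0.045 m and x of hb4 in the frame of carton between -0.118 and 0.118 m and y of hb4 in the frame of carton between -0.104 and 0.104 m and z of hb4 in the frame of carton between -0.002 and 0.045 m and contact force between the fingers and hb1 below 0.2 N and linear speed of each of hb1, hb2, hb3, hb4 below 0.03 m/s and contact force between the fingers and hb2 below 0.2 N and contact force between the fingers and hb3 below 0.2 N and contact force between the fingers and hb4 below 0.2 N), for 0.2 s.
At the end, for the whole second after the job is handed in: Every humbucker present lies released and at rest in the carton, the five other pieces of hardware are still in the crate, the screen is folded shut (within 0.08 rad) and the button is released (all of step 4 and x of single1 in the frame of crate between -0.15 and 0.15 m and y of single1 in the frame of crate between -0.116 and 0.116 m and z of single1 in the frame of crate between -0.002 and 0.05 m and x of single2 in the frame of crate between -0.15 and 0.15 m and y of single2 in the frame of crate between -0.116 and 0.116 m and z of single2 in the frame of crate between -0.002 and 0.05 m and x of tailpiece in the frame of crate between -0.15 and 0.15 m and y of tailpiece in the frame of crate between -0.116 and 0.116 m and z of tailpiece in the frame of crate between -0.002 and 0.05 m and x of bridge in the frame of crate between -0.15 and 0.15 m and y of bridge in the frame of crate between -0.116 and 0.116 m and z of bridge in the frame of crate between -0.002 and 0.05 m and x of trem_arm in the frame of crate between -0.15 and 0.15 m and y of trem_arm in the frame of crate between -0.116 and 0.116 m and z of trem_arm in the frame of crate between -0.002 and 0.05 m and value of joint screen below 0.08 rad and value of joint weigh below 0.002 m); the robot touches nothing.
It fails at once if a bystander on the bench (screwdriver, polish bottle, tape, mallet, mug) is shifted by more than 50 mm (distance of any of driver, polish, tape, mallet, cup from where it was at the start of the episode above 0.05 m).
It fails at once if another piece of hardware is taken out of the crate ((x of single1 in the frame of crate above 0.16 m or y of single1 in the frame of crate above 0.125 m or x of single1 in the frame of crate below -0.16 m or y of single1 in the frame of crate below -0.125 m) or (x of single2 in the frame of crate above 0.16 m or y of single2 in the frame of crate above 0.125 m or x of single2 in the frame of crate below -0.16 m or y of single2 in the frame of crate below -0.125 m) or (x of tailpiece in the frame of crate above 0.16 m or y of tailpiece in the frame of crate above 0.125 m or x of tailpiece in the frame of crate below -0.16 m or y of tailpiece in the frame of crate below -0.125 m) or (x of bridge in the frame of crate above 0.16 m or y of bridge in the frame of crate above 0.125 m or x of bridge in the frame of crate below -0.16 m or y of bridge in the frame of crate below -0.125 m) or (x of trem_arm in the frame of crate above 0.16 m or y of trem_arm in the frame of crate above 0.125 m or x of trem_arm in the frame of crate below -0.16 m or y of trem_arm in the frame of crate below -0.125 m)).
Of hb1, hb2, hb3, hb4 only 2 to 3 are there at a start; the rules pass over those that are not, and their reading is None.
At some moment in a run one of hb1, hb2, hb3, hb4 may be knocked a few centimetres aside while the robot is not near it.
Once in a run the grip may slacken for a moment while it holds something.
It also fails if it takes over 210 s, if anything falls off the work surface, if the arm or the gripper's body presses on something with over 40 N, if the wrist force passes 120 N, or if a joint passes its speed limit or range.

### The arm

A 6-joint arm with a two-finger parallel gripper is mounted at the origin on the work surface. World frame = base frame: x ahead of the robot, y to its left, z up, the work surface at z = 0. Lengths are in m, angles in rad, forces in N, time in s.
With the tool pointing down it reaches from about 0.35 to 0.875 m from the base axis. Payload 4.2 kg.
Tool frame: the origin (TCP) lies on the centre line of the jaws, within the pads' length; the fingertips stand 14 mm ahead of it and the grasp point (between the pads) lies 5 mm behind it (ctrl.tip_reach is the distance from the TCP to the fingertips, in m); z points along the fingers, y is the line along which they close (so a half turn about z gives the same grasp; the last joint's range is limited). The gripper opens to 85 mm and grips with 20 to 120 N. Pads are 22 mm wide; open, the fingers measure 114 mm over their backs; the gripper's body (76 mm by 85 mm) begins 54 mm behind the grasp point. The pads swing forward as they close: fully open they stand 13 mm farther back than shut.
Start: joints at [1.457, 0.385, 0.008, 0, -1.194, -0.259], TCP at [0.228, 0.582, 0.245] pointing down, gripper open.
Joint ranges: [-3.14, 3.14], [-1.21, 2.06], [-1.07, 1.41], [-3.16, 2.05], [-2.99, -0.16], [-3.1, 3.1]. Speed limits (rad/s): [2.79, 2.79, 3.14, 3.14, 3.14, 3.14].

### API

Orientations are given as a rotation vector (axis times angle).
In Python, from station import ctrl, optics gives the robot as it stands. Calls block until the motion is done:
- ctrl.reach(position, orientation): joint-space move of the TCP to a pose.
- ctrl.movel(position, orientation=None, max_speed=0.15, max_force=None): straight line of the TCP; orientation=None keeps the orientation; max_speed is the mean speed in m/s. With max_force (N) it stops when the force on the tool has changed by that much, and returns True; else False.
- ctrl.goto_joints(angles): joint-space move.
- ctrl.let_go() and ctrl.grasp(newtons=None): open the fingers fully, or close them until they stop; newtons is the grip in N (None keeps the last).
- ctrl.pause(seconds).
- ctrl.ik(position, orientation): joint angles nearest the present ones, or None.
- ctrl.get_state(): the state.
- optics.get_image(name): name is "scene" or "top" or "wrist"; returns a dict with "img" (420x560x3 uint8, red, green, blue), "fov_y" (degrees; the focal length in pixels is half the picture's height over the tangent of half this angle, whatever the lens; pixels are square), "cx", "cy" (the principal point, pixels), "rvec" (rotation vector, rad) and "tvec" (3), from world to camera coordinates, as OpenCV has them. Camera axes: x right, y down, z forward; pixel columns grow to the right and rows downward; lengths in m; the calibration is good to about 2 mm. A picture is of the moment at which its call begins. There is no depth.
A pose or a line that the arm cannot do raises ctrl.PlanningError and nothing moves.
- ctrl.finish_job(): hands the job in; it is judged then, once.
The state is a dict: "time_s": time; "joint_pos": joint angles; "joint_velocities": joint speeds; "tau": joint torques, N m; "position": TCP position; "ee_rot": TCP orientation; "wrist_force": force on the tool from outside, world axes, zero at the start; "wrist_torque": the same for the moment, N m; "opening": finger opening in m; "grasp_force": force on a finger pad.
Only numpy, scipy, OpenCV 4.12 (cv2) and the standard library are available. Lean on these libraries where they do the work, as an engineer would, in place of code of your own. Each camera call takes 0.05 s, during which the arm holds its last target. There are 200 camera calls.

## Working session

There is one attempt and no reset: what is moved stays moved. The work goes in short steps, each a Python script; the robot and the scene stay as the last script left them, time stands still between calls to the robot, and variables do not carry over. Pictures are saved under pics/ and viewed, at most 14 in all, crops included, and the job is handed in when it is done.

```bash
ls; mkdir -p pics
cat > h.py <<'E'
import numpy as np, cv2
from station import ctrl, optics
from scipy.spatial.transform import Rotation as R
def shot(name,fn=None):
    d=optics.get_image(name)
    if fn: cv2.imwrite('pics/'+fn,d['img'][:,:,::-1])
    return d
def K(d):
    f=d['img'].shape[0]/2/np.tan(np.radians(d['fov_y'])/2)
    return np.array([[f,0,d['cx']],[0,f,d['cy']],[0,0,1]])
def cast(d,uv,z):
    uv=np.atleast_2d(np.array(uv,float))
    Rm=R.from_rotvec(np.ravel(d['rvec'])).as_matrix(); t=np.ravel(d['tvec'])
    c=-Rm.T@t
    r=(np.c_[uv,np.ones(len(uv))]@np.linalg.inv(K(d)).T)@Rm
    return c+r*((z-c[2])/r[:,2])[:,None]
def proj(d,P):
    return cv2.projectPoints(np.atleast_2d(np.array(P,float)),np.array(d['rvec'],float),np.array(d['tvec'],float),K(d),None)[0][:,0]
def down(yaw):
    # tool z down, tool y (closing line) at angle yaw from world x
    y=np.array([np.cos(yaw),np.sin(yaw),0]); z=np.array([0,0,-1.]); x=np.cross(y,z)
    return R.from_matrix(np.c_[x,y,z]).as_rotvec()
E
python3 - <<'E'
from h import *
for n in ('top','scene'):
    d=shot(n,n+'0.png'); print(n,d['fov_y'],d['cx'],d['cy'],d['rvec'],d['tvec'])
    print(cast(d,[[0,0],[559,0],[559,419],[0,419]],0).round(3).tolist())
s=ctrl.get_state(); print(s); y=R.from_rotvec(s['ee_rot']).as_matrix(); print(y.round(2))
E
```

```text
pics
top 42.22251621093431 278.8099914380192 211.52609901224366 [ 2.18808456 -2.19520655  0.04415824] [0.00584776 0.57097947 1.48603154]
[[1.179, 0.798, 0.0], [1.167, -0.789, 0.0], [0.004, -0.756, 0.0], [0.004, 0.771, 0.0]]
scene 52.86712758098128 276.38135906153707 206.27344886239996 [ 2.38095115  0.85467729 -0.26705918] [-0.44094474 -0.23594591  1.1520014 ]
[[-0.819, 0.132, 0.0], [0.728, 1.446, 0.0], [1.183, 0.015, 0.0], [0.448, -0.589, -0.0]]
{'time_s': 0.1, 'joint_pos': array([ 1.45658610e+00,  3.85485220e-01,  6.71859066e-03, -4.19179514e-04,
       -1.19399493e+00, -2.58596969e-01]), 'joint_velocities': array([ 0.00080839, -0.00075944,  0.00316881,  0.0005272 , -0.00023598,
       -0.00062609]), 'tau': array([-6.34930639e-04, -3.93324459e+01,  1.88927346e+01,  4.19787347e+00,
       -2.61712616e-03,  4.45546064e-06]), 'position': array([0.22745121, 0.58159671, 0.24431275]), 'ee_rot': array([ 3.08517235e+00, -5.82088835e-01, -3.87509298e-04]), 'wrist_force': array([0.16945348, 0.00282846, 0.93811605]), 'wrist_torque': array([0.05472928, 0.02863998, 0.0089221 ]), 'grasp_force': 0.0, 'opening': 0.08564730221735437}
[[ 0.93 -0.36 -0.  ]
 [-0.36 -0.93 -0.  ]
 [ 0.    0.   -1.  ]]
```

View pics/top0.png

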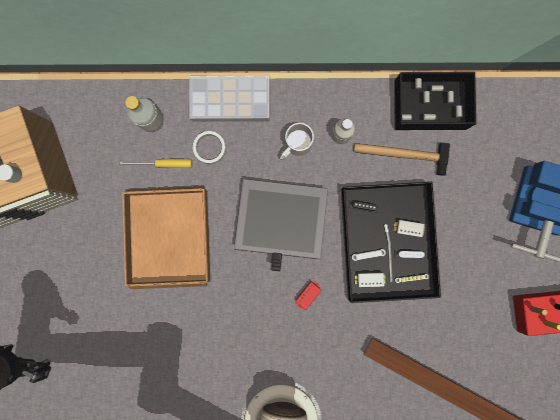

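View pics/scene0.png

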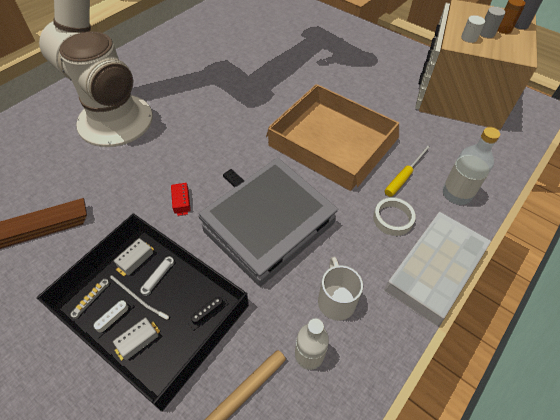

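The top view shows the scale near (280,218) with its tongue at (276,262), the carton on the left (166,236) and the crate on the right (390,240). The crate holds two humbuckers, at (409,228) and (370,280). The red look-alike is at (308,294).

Run:
```python
from h import *
d=shot('top'); im=d['img']
c=im[165:315,225:450]; cv2.imwrite('pics/crop0.png',cv2.resize(c,(788,525),interpolation=cv2.INTER_CUBIC)[:,:,::-1])
hsv=cv2.cvtColor(im,cv2.COLOR_RGB2HSV)
# tongue
m=(hsv[...,2]<50).astype(np.uint8); m[:250]=0;m[275:]=0;m[:,:262]=0;m[:,292:]=0
n,l,st,ce=cv2.connectedComponentsWithStats(m); 
for i in range(1,n): print('tongue',st[i],ce[i],cast(d,ce[i],0.065).round(4))
# carton: brown
m=((hsv[...,0]<20)&(hsv[...,1]>90)&(hsv[...,2]>60)).astype(np.uint8); m[:180]=0;m[295:]=0;m[:,:110]=0;m[:,220:]=0
ys,xs=np.nonzero(m); r=cv2.minAreaRect(np.c_[xs,ys].astype(np.float32)); b=cv2.boxPoints(r); p=cast(d,b,.06); print('carton',r,p.round(3).tolist(),p.mean(0))
# crate: dark
m=((hsv[...,2]<60)).astype(np.uint8); m[:175]=0;m[305:]=0;m[:,:335]=0;m[:,445:]=0
m=cv2.morphologyEx(m,cv2.MORPH_CLOSE,np.ones((5,5)))
cs=max(cv2.findContours(m,0,2)[0],key=cv2.contourArea); r=cv2.minAreaRect(cs);p=cast(d,cv2.boxPoints(r),.06); print('crate',r,p.round(3).tolist(),p.mean(0))
# screen
m=((hsv[...,2]<140)&(hsv[...,1]<25)).astype(np.uint8)
print(im[215,228:335:4].tolist())
```

```text
tongue [273 259   3   1   3] [274. 259.] [[0.4424 0.0167 0.065 ]]
tongue [277 259   1   1   1] [277. 259.] [[0.4424 0.0087 0.065 ]]
tongue [272 262   1   1   1] [272. 262.] [[0.4345 0.022  0.065 ]]
tongue [274 262   2   1   2] [274.5 262. ] [[0.4344 0.0154 0.065 ]]
tongue [278 263   3   1   3] [279. 263.] [[0.4318 0.0034 0.065 ]]
tongue [272 265   4   2   6] [273.16666667 265.66666667] [[0.4248 0.0189 0.065 ]]
tongue [277 266   3   1   3] [278. 266.] [[0.4239 0.0061 0.065 ]]
tongue [275 270   3   1   3] [276. 270.] [[0.4133 0.0114 0.065 ]]
carton ((165.57818603515625, 237.33709716796875), (99.65447998046875, 85.13570404052734), 87.56334686279297) [[0.63, 0.428, 0.06], [0.639, 0.199, 0.06], [0.373, 0.187, 0.06], [0.364, 0.413, 0.06]] [0.501302  0.3065471 0.06     ]
crate ((389.960205078125, 241.40267944335938), (116.40824890136719, 92.32837677001953), 86.18592071533203) [[0.636, -0.161, 0.06], [0.651, -0.407, 0.06], [0.342, -0.422, 0.06], [0.327, -0.178, 0.06]] [ 0.48889191 -0.29193119  0.06      ]
[[137, 130, 129], [134, 127, 127], [107, 102, 102], [144, 140, 139], [144, 139, 138], [115, 113, 108], [115, 113, 108], [115, 112, 107], [115, 112, 107], [115, 112, 108], [113, 111, 106], [116, 114, 108], [114, 112, 108], [114, 113, 108], [115, 112, 108], [114, 112, 107], [114, 111, 108], [114, 112, 107], [114, 113, 107], [114, 113, 107], [114, 112, 108], [114, 112, 109], [114, 112, 106], [147, 143, 140], [137, 133, 131], [137, 131, 131], [137, 130, 130]]
```

View pics/crop0.png

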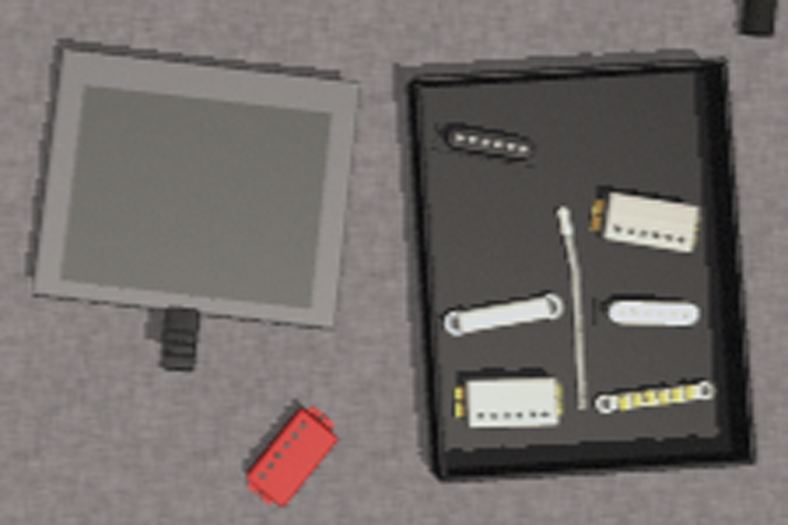

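Crop pixels (divide by 3.5, offset 225,165): screen corners are (62,50), (357,83), (332,327) and (35,293), and the tongue is about (180,340). The humbucker bodies are about (653,221) and (513,402). Next I'll compute the scale frame and look from above the tongue.

```bash
cat > scale.py <<'E'
from h import *
E
python3 - <<'E'
from h import *
d=shot('top')
o=np.array([225,165]); f=lambda p:o+np.array(p)/3.5-0.35
p=cast(d,f([[62,50],[357,83],[332,327],[35,293]]),.064)
print(p.round(4).tolist(), p.mean(0))
ed=[p[0]-p[1],p[3]-p[2],]; 
for e in ed: print('yaw',np.degrees(np.arctan2(-e[0],e[1])),np.linalg.norm(e))
for e in (p[0]-p[3],p[1]-p[2]): print('yaw',np.degrees(np.arctan2(e[1],e[0])),np.linalg.norm(e))
t=cast(d,f([180,340]),.065)[0]; print('tongue',t)
yaw=np.radians(-5.5)
ctrl.reach([t[0],t[1],.20],down(yaw+np.pi/2)); print(ctrl.get_state()['joint_pos'].round(2))
w=shot('wrist','w1.png'); print(proj(w,[[*t[:2],.065]]), K(w)[0,0])
E
```

```text
[[0.6562, 0.1008, 0.064], [0.63, -0.1244, 0.064], [0.4445, -0.1041, 0.064], [0.4708, 0.1213, 0.064]] [ 0.5503677  -0.00160131  0.064     ]
yaw -6.634663986997432 0.2267263255808083
yaw -6.671699005391717 0.22690967116710503
yaw -6.302706934218986 0.1864876458281833
yaw -6.246697484677409 0.18663546506382728
tongue [0.43498509 0.01116554 0.065     ]
[ 0.4   0.1  -0.5   0.   -0.97 -2.07]
[[281.98130574 201.7050346 ]] 358.56531264063915
```

View pics/w1.png

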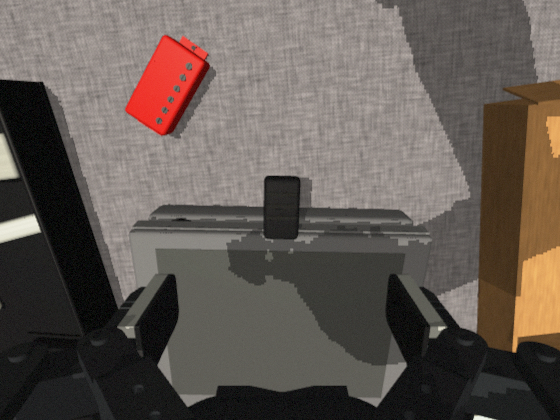

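The wrist view has the tongue at (282,207), within a few mm of the estimate. The screen's free edge runs from (131,228) to (430,231). I'll refine the frame from these, then grip the tongue and swing the screen up.

Run:
```python
from h import *
w=shot('wrist')
t=cast(w,[282,207.5],.065)[0]; e=cast(w,[[131,228.5],[430,231]],.064); v=e[1]-e[0]
print(t,e.round(4), np.degrees(np.arctan2(-v[0],v[1])),np.linalg.norm(v))
yaw=np.radians(-6.2); Rs=R.from_euler('z',yaw).as_matrix()
T=np.array([t[0],t[1],.059]); T[:2]=.5*T[:2]+.5*np.array([.435,.0112])
H=T+Rs@[.205,0,-.005]; print('hinge',H)
np.savez('scale.npz',H=H,yaw=yaw)
o=down(yaw+np.pi/2)
def P(phi):
    u=np.array([-np.cos(phi),0,np.sin(phi)]);n=np.array([np.sin(phi),0,np.cos(phi)])
    return H+Rs@(.205*u+.005*n)-[0,0,.005]
# check reach feasibility
for a in np.radians([0,50,107]): print(ctrl.ik(P(a),o) is not None)
ctrl.movel([*P(0)[:2],.12],o); print(ctrl.movel(P(0),o,max_speed=.06,max_force=8))
ctrl.grasp(40); s=ctrl.get_state(); print(s['opening'],s['grasp_force'],s['position'])
for a in np.radians(np.arange(7,106,7)):
    ctrl.movel(P(a),o,max_speed=.12)
    s=ctrl.get_state(); print(round(np.degrees(a)),s['wrist_force'].round(1),round(s['opening'],4))
ctrl.pause(.5)
shot('scene','s2.png');shot('top','t2.png'); print(ctrl.get_state()['time_s'])
```

```text
[0.43956018 0.01079987 0.065     ] [[ 0.4458 -0.1095  0.064 ]
 [ 0.4703  0.1254  0.064 ]] -5.9339133701461995 0.2362338640564214
hinge [ 0.64108104 -0.01113993  0.054     ]
True
True
True
False
0.025405626973293904 39.11293029785156 [0.43730219 0.01096949 0.05410579]
7 [ 2.1 -2.  -0.6] 0.0251
14 [ 3.2 -2.7 -1.1] 0.0255
21 [ 4.  -3.7 -2. ] 0.0252
28 [ 3.7 -3.  -2.6] 0.0254
35 [ 4.1 -4.1 -3.1] 0.025
42 [ 4.1 -4.6 -7.1] 0.0254
49 [-0.5 -4.  -5.9] 0.0254
56 [-0.4 -5.1 -4.3] 0.0253
63 [-0.5 -7.3 -3.6] 0.025
70 [-0.1 -7.9 -5. ] 0.0252
77 [ 0.5 -8.4 -6.4] 0.025
84 [-0.  -7.5 -6. ] 0.0249
91 [-1.  -7.4 -5.8] 0.0251
98 [-1.2 -7.1 -4.7] 0.0255
105 [-1.8 -7.4 -5.2] 0.025
10.9667
```

View pics/s2.png

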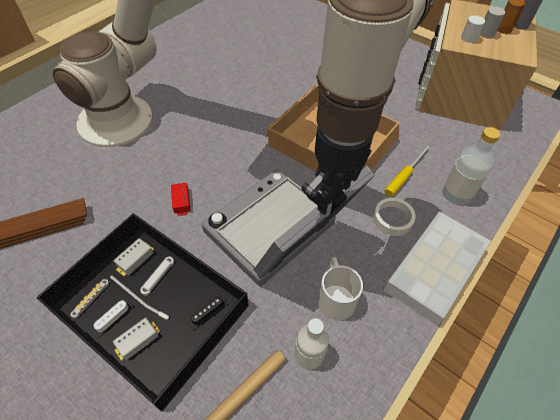

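The screen is up at about 105° in the gripper. Next I'll release it, retreat upwards and look at the pan and crate.

Run:
```python
from h import *
z=np.load('scale.npz');H=z['H'];yaw=float(z['yaw'])
ctrl.let_go(); s=ctrl.get_state(); p=s['position']; ctrl.movel([p[0],p[1],.36]); 
o=down(yaw+np.pi/2)
d=optics.get_image('top')
f=lambda p:np.array([225,165])+np.array(p)/3.5-.35
A=cast(d,f([[653,221],[513,402]]),.031); print(A.round(4))
ctrl.reach([.45,-.30,.33],down(np.pi/2-.05))
w=shot('wrist','w3.png'); print(proj(w,A)); t=shot('top'); 
cv2.imwrite('pics/t3.png',cv2.resize(t['img'][160:300,210:450],(800,467),interpolation=cv2.INTER_CUBIC)[:,:,::-1])
Rs=R.from_euler('z',yaw).as_matrix(); O=H-Rs@[.088,0,0]; O[2]=0
pan=H+Rs@[-.088+.095-.064-.0,0,0]
print('O',O,ctrl.get_state()['time_s'])
```

```text
[[ 0.5247 -0.3558  0.031 ]
 [ 0.3851 -0.2457  0.031 ]]
[[241.03699941 224.20438874]
 [326.62716829 105.28920287]]
O [ 0.55359575 -0.00163599  0.        ] 14.05
```

View pics/w3.png

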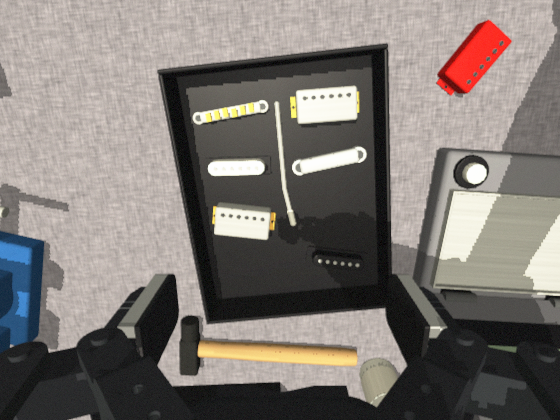

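View pics/t3.png

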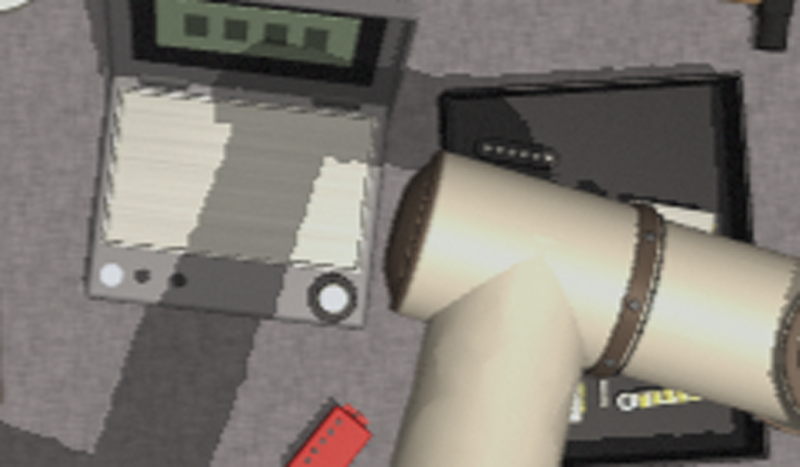

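In the wrist view, humbucker A is at (243,222), B at (326,105) and the button at (472,173). In the top crop the pan spans about (118,90), (372,120), (360,268), (103,245), with the button at (332,297). I'll get the poses by mask, then pick A.

```bash
cat >> h.py <<'E'
def hbs(w,z=.031,box=(0,0,560,420)):
    "bright nickel blobs -> (centre, long-axis angle, size) at plane z"
    h=cv2.cvtColor(w['img'],cv2.COLOR_RGB2HSV); m=((h[...,2]>140)&(h[...,1]<60)).astype(np.uint8)
    x0,y0,x1,y1=box; mm=np.zeros_like(m); mm[y0:y1,x0:x1]=m[y0:y1,x0:x1]
    mm=cv2.morphologyEx(mm,cv2.MORPH_CLOSE,np.ones((7,7))); out=[]
    for c in cv2.findContours(mm,0,2)[0]:
        if cv2.contourArea(c)<400: continue
        p=cast(w,c[:,0],z); r=cv2.minAreaRect((p[:,:2]*1000).astype(np.float32)); b=cv2.boxPoints(r)
        e=max(b[1]-b[0],b[2]-b[1],key=np.linalg.norm); L=sorted(r[1])
        out.append((np.array(r[0])/1000,np.arctan2(e[1],e[0])%np.pi,L))
    return out
E
python3 - <<'E'
from h import *
w=shot('wrist')
for b in hbs(w,box=(150,50,400,320)): print(b[0].round(4),np.degrees(b[1]).round(1),np.round(b[2]))
print('button wrist',cast(w,[474.5,172],.052))
t=shot('top'); f=lambda p:np.array([210,160])+np.array(p)/3.333-.35
print('button',cast(t,f([332,297]),.052)); p=cast(t,f([[118,90],[372,120],[360,268],[103,245]]),.046); print(p.round(4),p.mean(0))
z=np.load('scale.npz');H=z['H'];yaw=float(z['yaw']);Rs=R.from_euler('z',yaw).as_matrix()
print('in hinge frame', ((p.mean(0)-H)@Rs).round(4), ((cast(t,f([332,297]),.052)-H)@Rs).round(4),((cast(w,[474.5,172],.052)-H)@Rs).round(4))
# crate inner near wall
print(cast(w,[[288,66],[170,72],[386,47]],.06).round(4))
E
```

```text
[ 0.6609 -0.2513] 87.2 [ 16. 167.]
[ 0.5231 -0.3548] 80.8 [38. 69.]
[ 0.4513 -0.3563] 87.2 [19. 69.]
[ 0.4492 -0.2438] 99.5 [20. 91.]
[ 0.4328 -0.3133] 39.4 [ 87. 180.]
[ 0.3843 -0.2462] 91.4 [38. 69.]
[ 0.4457 -0.1659] 2.8 [ 12. 232.]
[ 0.4614 -0.4145] 153.3 [173. 389.]
button wrist [[ 0.46666425 -0.07870038  0.052     ]]
button [[ 0.46899176 -0.07761393  0.052     ]]
[[ 0.6372  0.0949  0.046 ]
 [ 0.6119 -0.1111  0.046 ]
 [ 0.4922 -0.1006  0.046 ]
 [ 0.5114  0.107   0.046 ]] [ 0.5631664  -0.00245843  0.046     ]
in hinge frame [-0.0784  0.0002 -0.008 ] [[-0.1639 -0.0847 -0.002 ]] [[-0.1661 -0.086  -0.002 ]]
[[ 0.3433 -0.2885  0.06  ]
 [ 0.3431 -0.4116  0.06  ]
 [ 0.3301 -0.1877  0.06  ]]
```

```bash
cat >> h.py <<'E'
ZP=np.load('scale.npz'); YS=float(ZP['yaw']); RS=R.from_euler('z',YS).as_matrix()
PAN=ZP['H']+RS@[-.0785,0,-.010]      # pan surface centre z=.044
def bestyaw(pos,yaw):
    c=[]
    for k in (0,np.pi):
        q=ctrl.ik(pos,down(yaw+k))
        if q is not None: c.append((abs(q[5]),yaw+k))
    return min(c)[1]
def st(tag):
    s=ctrl.get_state(); print(tag,'t',round(s['time_s'],1),'open',round(s['opening'],4),'F',round(s['grasp_force'],1),'pos',s['position'].round(4),flush=True); return s
def pick(xy,yaw,z,shift=0,hi=.20,f=60):
    yaw=bestyaw([*xy,hi],yaw); o=down(yaw)
    xy=np.array(xy)+shift*np.array([np.cos(yaw),np.sin(yaw)])*np.sign(np.cos(yaw))  # shift towards +x
    ctrl.reach([*xy,hi],o); ctrl.movel([*xy,z+.05],max_speed=.25)
    print('touch',ctrl.movel([*xy,z],max_speed=.06,max_force=8)); st('down')
    ctrl.grasp(f); ctrl.pause(.2); st('grip'); ctrl.movel([*xy,hi],max_speed=.2); return st('up')['opening']
def place(xy,yaw,z,hi=.20):
    yaw=bestyaw([*xy,hi],yaw); o=down(yaw)
    ctrl.reach([*xy,hi],o); st('carried'); ctrl.movel([*xy,z+.04],max_speed=.2)
    print('touch',ctrl.movel([*xy,z],max_speed=.05,max_force=6)); st('at')
    ctrl.let_go(); ctrl.pause(.2); ctrl.movel([*xy,hi],max_speed=.25)
E
python3 - <<'E'
from h import *
print('tip',ctrl.tip_reach,PAN)
op=pick([.5231,-.3548],np.radians(-9.2),.024,shift=.003)
if op>.03:
    g=PAN+RS@[-.004,-.05,0]
    place(g[:2],YS,.044+.0195)
    ctrl.reach([.45,-.30,.33],down(np.pi/2-.05)); shot('wrist','w4.png'); st('end')
E
```

```text
tip 0.014 [ 0.56304019 -0.00266198  0.044     ]
touch False
down t 17.1 open 0.0854 F 0.0 pos [ 0.5264 -0.3554  0.0243]
grip t 17.8 open 0.037 F 61.8 pos [ 0.5265 -0.3554  0.0246]
up t 18.9 open 0.0371 F 61.3 pos [ 0.5251 -0.3547  0.1981]
carried t 20.0 open 0.0368 F 61.3 pos [ 0.5537 -0.0527  0.1998]
touch True
at t 21.4 open 0.0367 F 61.8 pos [ 0.553  -0.052   0.0635]
end t 24.1 open 0.0855 F 0.0 pos [ 0.4502 -0.2993  0.3285]
```

View pics/w4.png

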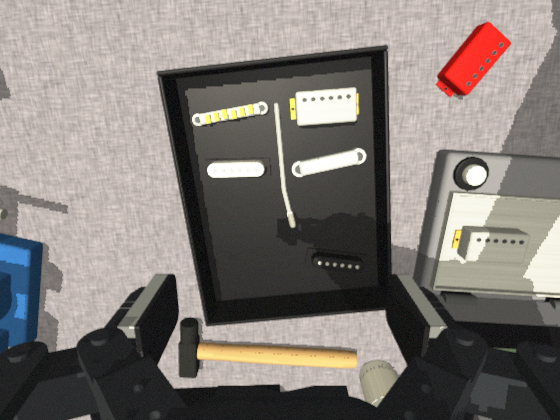

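Humbucker A lies on the pan at (497,243), and B is unmoved at (326,106). B sits too close to the near wall for the open fingers, and the tailpiece at (330,161) blocks the far side. I'll push the tailpiece back about 25 mm inside the crate first.

Run:
```python
from h import *
y=bestyaw([.42,-.24,.15],np.radians(97))
ctrl.reach([.421,-.243,.15],down(y)); ctrl.grasp(20)
print(ctrl.movel([.421,-.243,.024],max_speed=.1,max_force=6)); st('low')
print(ctrl.movel([.454,-.240,.024],max_speed=.06,max_force=15)); st('swept')
ctrl.movel([.446,-.241,.024]); ctrl.movel([.446,-.241,.2],max_speed=.25); ctrl.let_go()
ctrl.reach([.45,-.30,.33],down(np.pi/2-.05)); w=shot('wrist','w5.png')
for b in hbs(w,box=(185,80,375,230)): print(b[0].round(4),np.degrees(b[1]).round(1),np.round(b[2]))
```

```text
False
low t 27.0 open -0.0002 F 0.0 pos [ 0.4214 -0.2431  0.0245]
False
swept t 27.7 open 0.0002 F 0.0 pos [ 0.4542 -0.2399  0.0239]
[ 0.4717 -0.2425] 96.4 [20. 90.]
[ 0.4515 -0.3563] 87.1 [20. 68.]
[ 0.433  -0.3138] 39.2 [ 88. 181.]
[ 0.3843 -0.246 ] 91.6 [38. 70.]
```

Run:
```python
from h import *
op=pick([.3843,-.246],np.radians(1.6),.024,shift=.0175)
if op>.03:
    g=PAN+RS@[-.004,.05,0]
    place(g[:2],YS,.044+.0195)
    g=PAN+RS@[-.13,0,0]; ctrl.reach([g[0],g[1],.36],down(YS+np.pi/2)); w=shot('wrist','w6.png'); shot('scene','s6.png'); st('end')
    print(proj(w,[PAN]))
```

```text
touch False
down t 33.3 open 0.0855 F 0.0 pos [ 0.4021 -0.2456  0.0242]
grip t 34.0 open 0.0367 F 61.5 pos [ 0.4023 -0.2456  0.0244]
up t 35.0 open 0.0366 F 60.9 pos [ 0.4009 -0.2451  0.1986]
carried t 36.3 open 0.0368 F 60.9 pos [0.564  0.0466 0.1996]
touch True
at t 37.7 open 0.0368 F 61.3 pos [0.5638 0.0473 0.0635]
end t 40.7 open 0.0853 F 0.0 pos [0.4339 0.0114 0.3591]
[[282.4642435  258.12073225]]
```

View pics/s6.png

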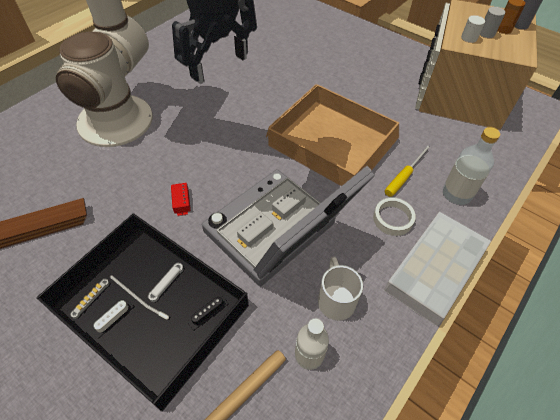

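View pics/w6.png

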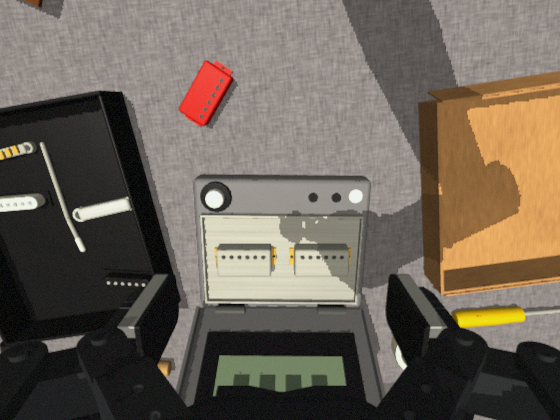

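Both humbuckers lie side by side on the pan at (244,258) and (323,258), and the button is at (215,198). Now I'll press it.

Run:
```python
from h import *
w=shot('wrist'); b=cast(w,[214.5,198],.052)[0]; print(b,((b-ZP['H'])@RS).round(4))
b[:2]=(b[:2]+np.array([.4678,-.0782]))/2
ctrl.grasp(20)
y=bestyaw([b[0],b[1],.15],YS+np.pi/2); ctrl.reach([b[0],b[1],.15],down(y)); ctrl.movel([b[0],b[1],.075],max_speed=.15)
f0=ctrl.get_state()['wrist_force'][2]
print(ctrl.movel([b[0],b[1],.057],max_speed=.02,max_force=10)); s=st('press'); print(s['wrist_force'][2]-f0)
ctrl.pause(.5); print(ctrl.get_state()['wrist_force'][2]-f0,ctrl.get_state()['position'][2])
d=shot('scene'); cv2.imwrite('pics/s7.png',cv2.resize(d['img'][150:300,180:400],(800,545),interpolation=cv2.INTER_CUBIC)[:,:,::-1])
ctrl.movel([b[0],b[1],.2],max_speed=.15); ctrl.let_go(); st('end')
```

```text
[ 0.46798533 -0.0787579   0.052     ] [-0.1648 -0.0859 -0.002 ]
True
press t 45.6 open 0.0001 F 3.3 pos [ 0.4684 -0.0784  0.0641]
6.1224158939858455
5.211325503591678 0.06404821311292651
end t 48.0 open 0.0855 F 0.0 pos [ 0.4679 -0.0785  0.2001]
```

View pics/s7.png

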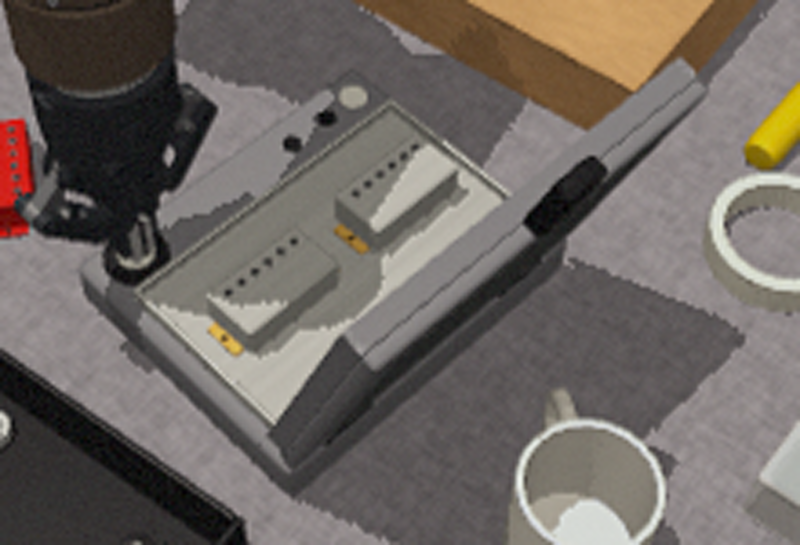

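The fingers sit on the button and the humbuckers lie free. The travel seemed short, so I'll press again with a force profile to be sure it went fully down.

Run:
```python
from h import *
b=np.array([.468,-.0785]); ctrl.grasp(20); ctrl.movel([*b,.078]); ctrl.pause(.3)
f0=ctrl.get_state()['wrist_force'][2]
for z in np.arange(.074,.053,-.0015):
    ctrl.movel([*b,z],max_speed=.02); ctrl.pause(.15); s=ctrl.get_state(); f=s['wrist_force'][2]-f0
    print(round(z,4),s['position'][2].round(4),round(f,2))
    if abs(f)>20: break
ctrl.pause(.3); ctrl.movel([*b,.2],max_speed=.15); ctrl.let_go()
p=PAN+RS@[-.13,0,0]; ctrl.reach([p[0],p[1],.36],down(YS+np.pi/2)); w=shot('wrist','w8.png'); st('end')
```

```text
0.074 0.074 0.85
0.0725 0.0725 0.38
0.071 0.071 0.25
0.0695 0.0697 2.41
0.068 0.0681 2.78
0.0665 0.0666 3.3
0.065 0.0651 4.67
0.0635 0.064 8.91
0.062 0.0638 18.05
0.0605 0.0636 29.03
end t 59.2 open 0.0854 F 0.0 pos [0.4338 0.0113 0.3599]
```

View pics/w8.png

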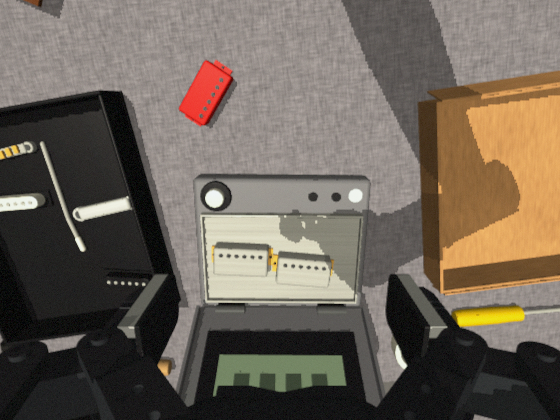

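The second press profile shows contact at 0.070 and bottoming at 0.064, the full 6 mm of travel. The view shows one pickup knocked to (303,268), still on the pan, with the other at (241,258). I'll take a closer look to get both poses.

Run:
```python
from h import *
p=PAN+RS@[-.125,.0,0]; ctrl.reach([p[0],p[1],.27],down(YS+np.pi/2)); w=shot('wrist'); np.save('w9.npy',w,allow_pickle=True)
c=proj(w,[PAN+[0,0,.026]])[0]; print(c)
x,y=int(c[0])-110,int(c[1])-60; print(x,y)
cr=cv2.resize(w['img'][y:y+130,x:x+220],(792,468),interpolation=cv2.INTER_CUBIC); cv2.imwrite('pics/w9.png',cr[:,:,::-1])
h=cv2.cvtColor(w['img'],cv2.COLOR_RGB2HSV); m=((h[...,1]>110)&(h[...,0]>15)&(h[...,0]<35)&(h[...,2]>70)).astype(np.uint8)
n,l,s,ce=cv2.connectedComponentsWithStats(m)
for i in range(1,n):
    if s[i,4]>12 and x<ce[i][0]<x+220 and y<ce[i][1]<y+130: print(s[i],ce[i].round(1),((ce[i]-[x,y])*3.6).round())
```

```text
[282.75770438 298.85839912]
172 238
[196 272   4  20  34] [197.2 278.8] [ 91. 147.]
[265 275  13  28 230] [270.6 288.9] [355. 183.]
[342 289   3   7  17] [343.2 291.5] [616. 192.]
```

View pics/w9.png

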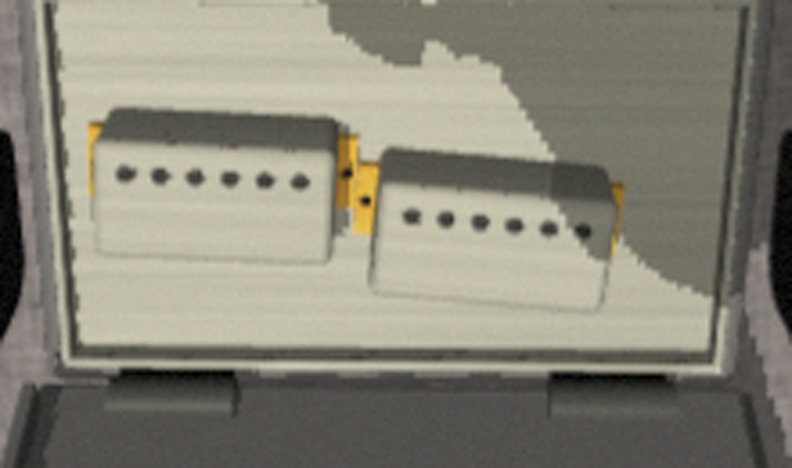

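The top-face corners in the crop are A (100,138), (335,150), (330,262), (96,254) and B (383,182), (612,198), (603,308), (372,294). I'll pick both and pack them.

Run:
```python
from h import *
w=np.load('w9.npy',allow_pickle=True).item()
C=np.array([.501,.3065]); cy=np.radians(3); cx=np.array([np.cos(cy),np.sin(cy)])
Q={'B':[[383,182],[612,198],[603,308],[372,294]],'A':[[100,138],[335,150],[330,262],[96,254]]}
for k,sx in (('B',.045),('A',-.045)):
    p=cast(w,np.array(Q[k])/3.6+[172,238],.070); c=p.mean(0); v=(p[1]-p[0])+(p[2]-p[3]); a=np.arctan2(v[1],v[0])
    print(k,c.round(4),((c-PAN)@RS).round(4),np.degrees(a),np.linalg.norm(v)/2)
    op=pick(c[:2],a-np.pi/2,.0635)
    if op<.03: print('MISS'); break
    place(C+sx*cx,cy,.0235)
ctrl.reach([.45,.30,.36],down(np.pi/2+cy)); w=shot('wrist','w10.png'); st('end')
```

```text
B [0.575  0.0237 0.07  ] [0.009  0.0275 0.026 ] 79.65112315246034 0.06761284872713011
touch False
down t 62.5 open 0.0853 F 0.0 pos [0.5753 0.0238 0.0638]
grip t 63.2 open 0.0367 F 60.9 pos [0.5755 0.0238 0.0641]
up t 64.1 open 0.037 F 60.3 pos [0.5737 0.0235 0.1982]
carried t 65.2 open 0.0368 F 60.4 pos [0.546  0.3078 0.1996]
touch True
at t 66.8 open 0.0366 F 60.7 pos [0.5454 0.3084 0.0242]
A [ 0.5518 -0.0548  0.07  ] [-0.0056 -0.0531  0.026 ] 81.14953353848288 0.06783792897640917
touch False
down t 71.2 open 0.0854 F 0.0 pos [ 0.5521 -0.0548  0.0638]
grip t 71.9 open 0.0367 F 61.5 pos [ 0.5523 -0.0548  0.0641]
up t 72.7 open 0.0368 F 60.9 pos [ 0.5505 -0.0549  0.1982]
carried t 74.1 open 0.0369 F 60.9 pos [0.4564 0.3033 0.1998]
touch True
at t 75.7 open 0.0367 F 61.4 pos [0.4556 0.3036 0.0241]
end t 78.8 open 0.0855 F 0.0 pos [0.4498 0.2999 0.3588]
```

View pics/w10.png

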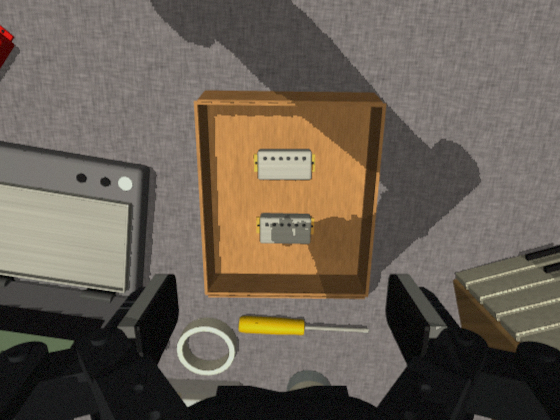

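Both humbuckers lie in the carton, at (285,164) and (286,229). Now I'll fold the screen shut by regripping the tongue.

Run:
```python
from h import *
H=ZP['H']; o=down(YS+np.pi/2)
def P(phi):
    u=np.array([-np.cos(phi),0,np.sin(phi)]);n=np.array([np.sin(phi),0,np.cos(phi)])
    return H+RS@(.205*u+.005*n)-[0,0,.005]
p=P(np.radians(105)); g=P(np.radians(85)); ctrl.reach([g[0]-.05,g[1],.36],o); ctrl.movel([p[0],p[1],.36],o); print(ctrl.movel(p,o,max_speed=.08,max_force=8)); ctrl.grasp(40); st('grip')
for a in np.radians(np.arange(98,-1,-7)):
    ctrl.movel(P(a),o,max_speed=.12); s=ctrl.get_state()
    if s['opening']<.02: print('LOST',a)
print(ctrl.movel(P(np.radians(-.6)),o,max_speed=.03,max_force=12)); s=st('shut'); print(s['wrist_force'].round(1))
ctrl.let_go(); ctrl.pause(.2); ctrl.movel([*P(0)[:2],.15],max_speed=.15)
ctrl.grasp(20); t=P(0); ctrl.movel([*t[:2],.10]); ctrl.pause(.2)
print('contact',ctrl.movel([*t[:2],.070],max_speed=.02,max_force=10)); st('check')
ctrl.movel([*t[:2],.3],max_speed=.2); ctrl.let_go(); st('end')
```

```text
False
grip t 83.1 open 0.0252 F 40.8 pos [ 0.6984 -0.0195  0.2463]
False
shut t 88.8 open 0.0254 F 57.6 pos [0.4376 0.011  0.0524]
[-3.2 -2.   2.2]
contact True
check t 92.8 open 0.0002 F 3.3 pos [0.437  0.0109 0.079 ]
end t 94.9 open 0.0856 F 0.0 pos [0.4373 0.011  0.3   ]
```

Run:
```python
from h import *
ctrl.reach([.45,.30,.36],down(np.pi/2+.05)); w=shot('wrist')
for b in hbs(w,z=.030,box=(212,110,365,272)): print(b[0].round(4),np.degrees(b[1]).round(1),np.round(b[2]))
t=shot('top'); i=t['img'].astype(int)
print('screen centre px',i[218,270:290:5].tolist())
ctrl.reach([.40,.12,.40],down(np.pi/2)); st('idle'); print(ctrl.finish_job())
```

```text
[0.4553 0.3017] 92.8 [35. 68.]
screen centre px [[136, 134, 128], [136, 133, 127], [135, 133, 127], [136, 133, 127]]
idle t 96.9 open 0.0853 F 0.0 pos [0.4002 0.1201 0.3998]
the job is handed in; nothing more can be done
None
```

I handed the job in at 97 s: both humbuckers present were weighed and packed in the carton, the screen is folded shut, and the other hardware is still in the crate with the tailpiece pushed back about 25 mm. The last automatic check before hand-in picked out only one of the two in the carton, though the earlier picture showed both; no verdict came back.

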